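Battery swap on the emergency light: sort by tag, hold the bayonet cap at half-turn

TASK

Stand the battery module with the red tag in the red reject nest and lower the one with the green tag into the emergency light's battery well, letting go of both; then fit the black bayonet cap over the well, lugs down through the two gaps in the collar, and turn it clockwise against its spring until its white line points at the yellow marks, 45 degrees round, without ever going on to the lock click near the red marks. Finish while still gripping the cap steadily at the yellow marks, since it springs back if let go. Leave the mug, the potted plant and the screwdriver where they are.

Things in the scene. Friction and masses are not known exactly. Their poses are not given: they have to be found in the camera images.
- module_green: Battery module, green (passed) tag: upright grey cylinder 42 mm in diameter, 45 mm tall, with a square stem 18 x 18 mm on top (sides along its x and y), from 45 to 77 mm; stem tip, shoulder and body band are green. 0.13 kg. Origin: centre of its underside, z up; starts standing on the desk. Grip the upper 17 mm of the stem: in the well only that much stands above the collar.
- module_red: Battery module with the red (failed) tag: same shape as the green one (42 mm diameter, 45 mm body, square stem 18 x 18 mm up to 77 mm), with stem tip, shoulder and band in red. Origin at the centre of its underside, z up. Starts standing on the desk.
- reject: Reject nest: fixed red block 85 x 85 x 30 mm with one round hole, 50 mm in diameter and 25 mm deep, open at the top in its middle. Origin at the centre of its underside, so the hole's floor is 5 mm above it and its mouth 30 mm.
- light: Emergency light: fixed white housing 115 (x) x 190 (y) x 75 mm tall; two lamp heads on its +x corners reach 130 mm above the desk; a round battery well with a grey bayonet collar round it is in the middle of its top. Origin at the centre of its underside; its yaw varies.
- well (a point): Point on the well's axis at the housing's top face, 75 mm above the desk; axes as the housing's (x through the collar's two gaps). The well is 46 mm in diameter and 46 mm deep; a module in it stands with its stem's tip 31 mm above this point. The cap's rim comes to rest at this height, over the stem.
- collar (a point): Middle of the grey collar's top, 12.5 mm above the housing's top; axes as the housing's. Collar 83 mm in outer diameter; its inward lip (63 mm opening, underside 8 mm above the housing) has two 16 mm gaps, on the +x and -x sides. Marks, on both sides: white at the gaps (start), yellow 45 degrees clockwise of them from above (half-way), red 90 degrees clockwise (locked).
- cap: Black bayonet cap: hollow cylinder, 58 mm outside, 50 mm inside, 40 mm tall, 36 mm deep, open below; two white lugs 9 mm wide at +x and -x, 70 mm across them, 1 to 6 mm above the rim. Wing grip on top, 52 mm along x, 14 mm thick in y, 40 to 64 mm high, white line on top. 0.07 kg. Origin: centre of the lower rim, z up; half a turn gives the same cap. Starts upright on the desk.
- ring (a joint): Turn of the sprung orange ring under the lip; its two 12.5 mm forks take the lugs and turn with the cap, lagging it by about 0.05 rad of play. 0 rad at the gaps (white marks), 0.785 at the yellow, 1.57 at the red; grows clockwise from above. A spring turns it back, 0.02 N m at 0, 0.05 at half-way. A catch resists from about 1.0 rad; past 1.2 rad counts as clicked.
- ring_slot (a point): Centre of the drive ring at the housing's top face, turning with the ring; its x axis runs through the two forks, along the gaps when the ring is at 0.
- mug: White mug, 76 mm across and 90 mm tall, a bystander. Origin at the centre of its underside.
- plant: Small plant in a terracotta pot 72 mm across and about 100 mm tall in all, a bystander. Origin at the centre of its underside.
- screwdriver: Screwdriver with an orange handle, about 170 mm long, lying on the desk between the robot and the light, a bystander.
There are look-alikes about, which are no part of the job. Of the things that look like the reject, take the one that is nearest to the robot's base at the start.

How it is judged:
On the way, in this order (a step that is already met when the one before it is completed fails the run):
1. the red module stands in the reject nest and the green one in the well, both let go (horizontal distance between module_red and reject below 0.01 m and z of module_red in the frame of reject between 0 and 0.01 m and angle between module_red's own z axis and vertical below 0.15 rad and horizontal distance between module_green and well below 0.006 m and z of module_green in the frame of well below -0.04 m and angle between module_green's own z axis and vertical below 0.12 rad and contact force between each of module_red, module_green and the fingers below 0.2 N), for 0.2 s.
2. the cap sits down in the collar with its lugs in the ring (horizontal distance between cap and well below 0.005 m and z of cap in the frame of well below 0.004 m and angle between cap's own z axis and vertical below 0.08 rad and angle between the x axis of cap and the x axis of ring_slot, either way round below 0.13 rad), for 0.1 s.
At the end, for the whole second after the job is handed in: Red module upright on the nest floor (10 mm), green upright in the well (6 mm, 40 mm deep), both released; cap level, down (rim within 4 mm of the housing top, 5 mm of the axis, lugs in the forks within 0.13 rad), ring still between 0.585 and 0.925 rad, fingers on the cap with over 2 N (all of step 1 and all of step 2 and value of joint ring between 0.585 and 0.925 rad and velocity of joint ring between -0.1 and 0.1 rad/s and contact force between cap and the fingers above 2 N); the arm keeps its last pose, push and grip.
It fails at once if the cap is turned on to the lock click (ring past 1.2 rad) (value of joint ring above 1.2 rad).
It fails at once if the mug is moved by more than 30 mm (distance of mug from where it was at the start of the episode above 0.03 m).
It fails at once if the potted plant is moved by more than 30 mm (distance of plant from where it was at the start of the episode above 0.03 m).
It fails at once if the screwdriver is moved by more than 30 mm (distance of screwdriver from where it was at the start of the episode above 0.03 m).
It also fails if it takes over 72 s, if anything falls off the work surface, if the arm or the gripper's body presses on something with over 40 N, if the wrist force passes 120 N, or if a joint passes its speed limit or range.

ROBOT

A 6-joint arm with a two-finger parallel gripper is mounted at the origin on the work surface. World frame = base frame: x ahead of the robot, y to its left, z up, the work surface at z = 0. Lengths are in m, angles in rad, forces in N, time in s.
With the tool pointing down it reaches from about 0.3 to 0.775 m from the base axis. Payload 14.6 kg.
Tool frame: the origin (TCP) lies at the very end of the fingers, on their centre line; the grasp point (between the pads) lies 19 mm behind it; z points along the fingers, y is the direction in which the jaws open and shut (so a half turn about z gives the same grasp; the last joint's range is limited). The gripper opens to 85 mm and grips with 20 to 120 N. Pads are 22 mm wide; open, the fingers measure 114 mm over their backs; the gripper's body (76 mm by 85 mm) begins 54 mm behind the grasp point. The pads swing forward as they close: fully open they stand 13 mm farther back than shut.
Start: joints at [-1.195, 0.3, 1.521, -0, 1.321, -0.067], TCP at [0.236, -0.497, 0.231] pointing down, gripper open.
Joint ranges: [-3.03, 3.03], [-0.79, 2.21], [0.23, 2.52], [-1.04, 4.18], [0, 3.07], [-2.55, 2.55]. Speed limits (rad/s): [2.22, 2.22, 2.57, 3.14, 3.14, 3.14].

INTERFACE

Orientations are given as [roll, pitch, yaw] about the fixed x, y, z axes, in that order (R = Rz(yaw) Ry(pitch) Rx(roll)).
In Python, from cell import state, capture, camera_params, close_job gives the robot as it stands.
- The arm moves only by the shell command python3 -m crank 'ROWS' [OPENING] [FORCE]. ROWS is JSON, one flat list of numbers, 4 for each row, row after row: the shift along the world's x, y, z normalised to -1 to 1, where 1 is 10 cm, then the turn about the world's z normalised to -1 to 1, where 1 is 180 degrees. In form: [dx, dy, dz, twist, dx, dy, dz, twist, ...]. A call has 1 to 20 rows; each row shifts and turns the commanded pose from where the row before left it; what a row does not reach is not made up. A row lasts 1/10 s, in which the tool goes at most 50 mm and 8.59 degrees, less where a joint would pass 70% of its speed; a pose out of reach is approached as far as the arm can. A call with a number of a shift or a turn outside -1 to 1 is refused whole. A call with a gripper value outside its range is refused whole. OPENING is the gripper's target within -1 to 1 (fully open at 1, half-way at 0, shut at -1), set as the call begins (- or left out, the last holds). The fingers move at their own pace and stop on an object; FORCE is the grip in N (left out, the last holds). Time passes only in rows, so rows that do not move let the fingers close. It gives the time, the measured TCP pose, the force and the opening at its end, in the units of the state.
- state(): the state, without advancing time (a new reading comes with each control period).
- capture(name): name is "scene" or "top"; returns the picture (480x640x3 uint8, red, green, blue); there is no depth.
- camera_params(name): a dict with "mtx" (3x3 intrinsics, pixels), "dist" ([k1, k2, p1, p2, k3] as OpenCV has them; the pictures are not rectified), "position" and "rotation" of the camera in the world. Camera axes: x right, y up, looking along -z (the intrinsics and any distortion apply to the point x, -y, -z); pixel columns grow to the right and rows downward; lengths in m; the calibration is good to about 2 mm. A picture is of the moment at which its call begins. camera_params takes no time and is no camera call.
- close_job(): hands the job in, once; it reports no verdict.
The state is a dict: "t": time; "joints": joint angles; "qd": joint speeds; "tau": joint torques, N m; "tcp_pos": TCP position; "eef_rot": TCP orientation; "wrist_force": force on the tool from outside, world axes, zero at the start; "torque": the same for the moment, N m; "finger_gap": finger opening in m.
Only numpy, scipy, OpenCV 4.12 (cv2) and the standard library are available. Lean on these libraries where they do the work, as an engineer would, in place of code of your own. Each camera call takes 0.05 s, during which the arm holds its last target. There are 200 camera calls.

## Working session

There is one attempt and no reset: what is moved stays moved. The work goes in short steps, Python scripts to look and compute and a shell command to move; the robot and the scene stay as the last step left them, time stands still between calls to the robot, and variables do not carry over. Pictures are saved under pics/ and viewed, about 8 in all and at most 12, crops included, and the job is handed in when it is done.

```bash
mkdir -p pics; ls; python3 - <<'E'
from cell import *
import cv2
for n in("scene","top"):
    im=capture(n); cv2.imwrite(f"pics/{n}0.png",im[:,:,::-1]); p=camera_params(n); print(n,p)
print(state())
E
```

```text
pics
scene {'mtx': array([[492.49726011,   0.        , 318.74924464],
       [  0.        , 492.49726011, 238.77076186],
       [  0.        ,   0.        ,   1.        ]]), 'dist': array([0.03845432, 0.        , 0.        , 0.        , 0.        ]), 'position': array([ 1.35770353, -0.58466042,  0.71419946]), 'rotation': array([0.98727561, 0.02084723, 0.97027183])}
top {'mtx': array([[491.35889502,   0.        , 326.75249521],
       [  0.        , 491.35889502, 234.93247561],
       [  0.        ,   0.        ,   1.        ]]), 'dist': array([-0.07737099,  0.        ,  0.        ,  0.        ,  0.        ]), 'position': array([ 0.47901056, -0.05641825,  1.08778121]), 'rotation': array([ 0.10484055, -0.02720526, -1.59522556])}
{'t': 0.1, 'joints': array([-1.19461860e+00,  3.00429174e-01,  1.52149855e+00,  4.04647439e-06,
        1.32071159e+00, -6.66118392e-02]), 'qd': array([ 0.00181065, -0.00013949, -0.0027344 , -0.00063506, -0.00062126,
        0.00051565]), 'tau': array([ 2.47334574e-03, -5.44381356e+01, -3.62370300e+01, -1.83867206e-05,
        3.04691763e-03, -3.15717432e-05]), 'tcp_pos': array([ 0.23557119, -0.49677158,  0.23077923]), 'eef_rot': array([-3.14054857e+00, -7.35794749e-05,  4.42788527e-01]), 'wrist_force': array([ 0.33688751, -0.16658248,  0.02122393]), 'torque': array([0.05900697, 0.01695906, 0.02958256]), 'finger_gap': 0.0851608886165021}
```

View pics/scene0.png

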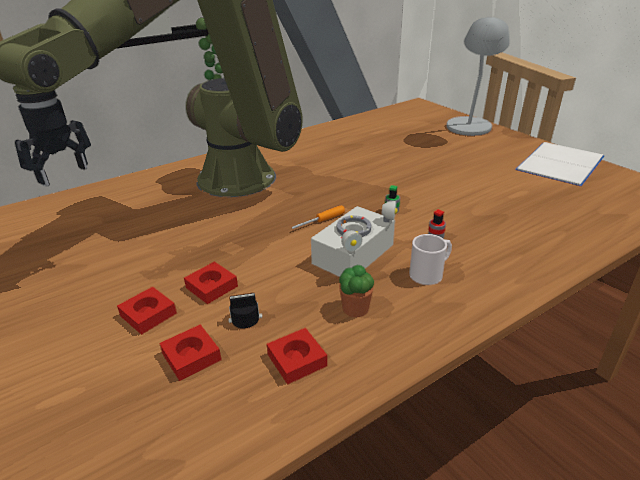

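View pics/top0.png

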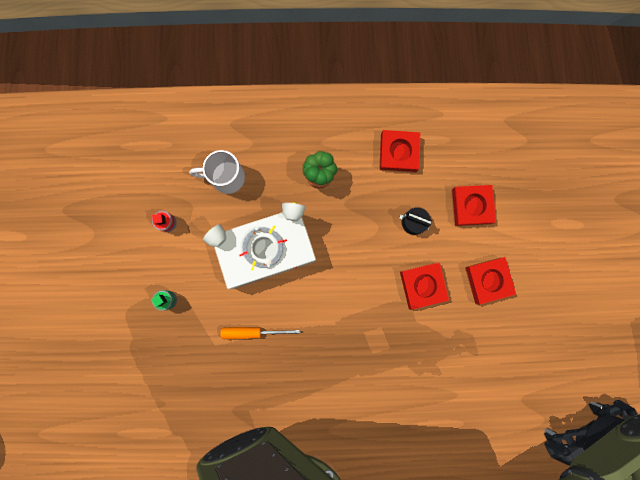

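The top view shows the red tag at (162,221) and the green at (163,300). The collar is at (263,248) and the cap at (415,221), with its white line on top. There are four red nests, at (401,151), (475,206), (426,286) and (491,281); I'll pick by distance to the base, and (426,286) looks nearest. The mug at (221,170), plant (320,168) and screwdriver (260,333) are bystanders.

```bash
cat > h.py <<'E'
import numpy as np, cv2
from cell import *
from scipy.spatial.transform import Rotation as Ro
def RP(n):
    p=camera_params(n); r=np.array(p["rotation"])
    return p,(r if r.shape==(3,3) else Ro.from_euler("xyz",r).as_matrix()),np.array(p["position"])
def ray(n,uv):
    p,R,c=RP(n); q=cv2.undistortPoints(np.array(uv,float).reshape(-1,1,2),p["mtx"],p["dist"]).reshape(-1,2)
    return c,np.c_[q[:,0],-q[:,1],-np.ones(len(q))]@R.T
def onz(n,uv,z):
    c,d=ray(n,uv); return c+d*((z-c[2])/d[:,2])[:,None]
def proj(n,X):
    p,R,c=RP(n); Y=(np.atleast_2d(X)-c)@R; Y=Y*[1,-1,-1]
    return cv2.projectPoints(Y.reshape(-1,1,3),np.zeros(3),np.zeros(3),p["mtx"],p["dist"])[0].reshape(-1,2)
E
python3 - <<'E'
from h import *
im=cv2.imread("pics/top0.png"); sc=cv2.imread("pics/scene0.png")
for uv in [(401,151),(475,206),(426,286),(491,281)]:
    P=onz("top",[uv],.03)[0]; print(uv,P.round(3),np.hypot(*P[:2]).round(3),"scene",proj("scene",P).round())
for n,uv,z in [("red",(162,219),.077),("green",(163,299),.077),("well",(263,248),.0875),("cap",(415,218),.064)]:
    P=onz("top",[uv],z)[0]; print(n,P.round(4),"scene",proj("scene",P).round())
cr=lambda i,u,v:cv2.resize(i[v-25:v+25,u-33:u+33],(400,300),interpolation=cv2.INTER_CUBIC)
cv2.imwrite("pics/crop.png",np.vstack([np.hstack([cr(im,163,221),cr(im,163,300)]),np.hstack([cr(im,263,248),cr(im,415,221)])]))
E
```

```text
(401, 151) [ 0.774 -0.258  0.03 ] 0.815 scene [[294. 347.]]
(475, 206) [ 0.647 -0.418  0.03 ] 0.77 scene [[189. 343.]]
(426, 286) [ 0.474 -0.3    0.03 ] 0.561 scene [[209. 276.]]
(491, 281) [ 0.481 -0.444  0.03 ] 0.655 scene [[147. 302.]]
red [0.6253 0.2547 0.077 ] scene [[434. 212.]]
green [0.4603 0.2513 0.077 ] scene [[390. 188.]]
well [0.5596 0.0444 0.0875] scene [[352. 223.]]
cap [ 0.6181 -0.2748  0.064 ] scene [[247. 293.]]
```

View pics/crop.png

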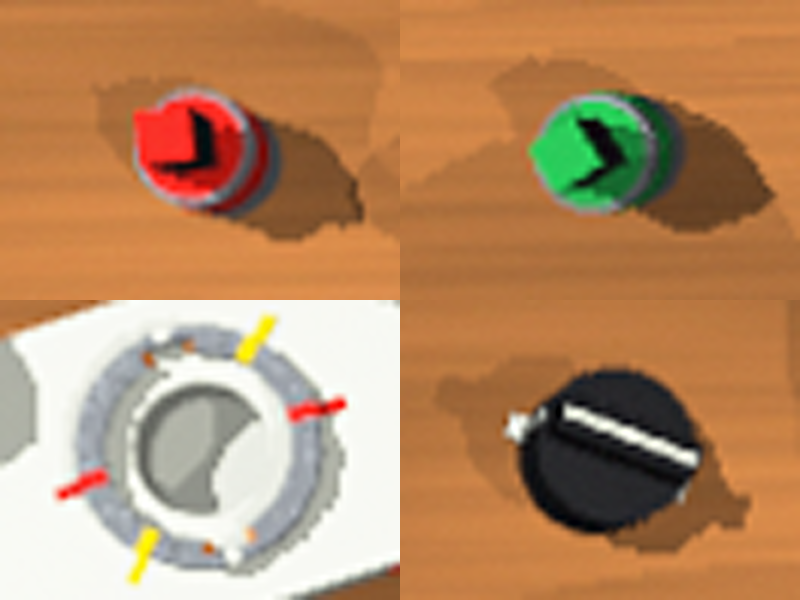

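The crops confirm the choices. The red stem is nearly aligned with the image and the green one is turned about 45°. The white gap marks on the collar are at upper-left and lower-right, and the cap line runs at about 20° in the image. Next I measure these precisely.

```bash
python3 - <<'E'
from h import *
im=cv2.imread("pics/top0.png"); 
np.set_printoptions(linewidth=250)
print(im[210:232,150:172,2]); print(im[288:312,150:172,1])
hsv=cv2.cvtColor(im,cv2.COLOR_BGR2HSV)
def blobs(m,u0,v0,u1,v1,amin=3):
    s=m[v0:v1,u0:u1].astype(np.uint8); n,l,st,c=cv2.connectedComponentsWithStats(s,connectivity=8)
    return [(st[i,4],c[i]+[u0,v0],l==i) for i in range(1,n) if st[i,4]>=amin]
H,S,V=[hsv[...,i].astype(int) for i in range(3)]
# light marks
Z=.0875
for nm,m in [("yel",(abs(H-28)<5)&(S>170)&(V>180)),("red",((H<5)|(H>175))&(S>170)&(V>130))]:
    for a,c,_ in blobs(m,215,205,315,290): print(nm,a,c.round(1),onz("top",[c],Z)[0].round(4))
# cap line
for a,c,l in blobs((S<60)&(V>170),395,200,440,240):
    ys,xs=np.nonzero(l); P=onz("top",np.c_[xs+395,ys+200],.064)[:,:2]
    w,v=np.linalg.eigh(np.cov(P.T)); print("cap white",a,c.round(1),P.mean(0).round(4),"len",np.sqrt(12*w).round(4),"yaw",np.degrees(np.arctan2(v[1,1],v[0,1])).round(1))
# nest hole: red top quad
m=(((H<6)|(H>174))&(S>170)&(V>150))
for a,c,l in blobs(m,395,255,456,318,100):
    cn,_=cv2.findContours(l.astype(np.uint8),cv2.RETR_CCOMP,cv2.CHAIN_APPROX_NONE)
    o=max(cn,key=cv2.contourArea)+[395,255]; box=cv2.boxPoints(cv2.minAreaRect(o.astype(np.float32)))
    B=onz("top",box,.03)[:,:2]; print("nest",B.mean(0).round(4),np.linalg.norm(B-np.roll(B,1,0),axis=1).round(4))
E
```

```text
[[168 169 170 169 170 169 169 169 170 169 167 165 166 164 172 188 195 193 191 192 193 193]
 [167 167 166 167 169 167 166 162 157 177 189 191 201 187 169 165 184 191 192 191 192 193]
 [170 170 171 171 169 169 161 174 196 224 238 246 250 240 228 212 183 173 171 184 196 197]
 [171 169 168 180 174 187 182 235 250 249 249 239 250 255 255 253 233 182 128 154 186 193]
 [174 169 224 234 230 238 240 252 252 253 251 117 173 232 253 255 254 238 167 144 148 163]
 [171 166 255 255 253 252 252 251 251 252 254 149  12  91 196 250 255 252 228 166 118 113]
 [166 161 245 253 251 250 250 250 250 252 255 181  17   0  64 206 255 241 245 227 124 104]
 [165 161 237 253 250 250 250 250 250 252 254 181  29   5  30 168 233 167 213 223 114  98]
 [170 165 224 253 250 250 250 250 250 251 254 204  44   6  17 110 177 172 173 154 105  86]
 [172 167 224 254 251 250 250 250 250 251 254 229  51   5   9 108 181 174 175 162 117  81]
 [169 167 207 255 251 251 250 250 251 252 255 243  63   4   4  99 171 178 175 163 118  68]
 [172 170 177 255 252 252 253 254 255 255 255 251  77   4   8  82 155 178 177 159 111  75]
 [177 17
[... 2763 characters left out ...]
1 181 181 183 181 182 113  94  73  67  70  63  60]
 [110 109 111 111 110 108 119 127 141 162 163 164 165 159 151 132 101  75  92  60  59  64]
 [109 109 110 111 110 112 111 110 114 129 128 129 129 128 123  91 105 109 114  84  83  61]
 [115 115 115 115 114 116 116 115 114 114 113 113 114 113 114 115 116 115 115 118 114  85]]
yel 15 [271.7 229. ] [0.5982 0.0261 0.0875]
yel 13 [253.2 264.7] [0.5261 0.0646 0.0875]
red 12 [281.6 240.9] [0.5733 0.0063 0.0875]
red 10 [243.3 253.2] [0.5499 0.0846 0.0875]
cap white 10 [400.8 216.3] [ 0.6223 -0.2447] len [0.0054 0.0089] yaw 159.0
cap white 41 [419.4 218. ] [ 0.618  -0.2844] len [0.0039 0.0493] yaw 66.6
nest [ 0.475 -0.298] [0.0843 0.086  0.0849 0.0855]
```

```bash
python3 - <<'E'
from h import *
def P(uv,z): return onz("top",np.atleast_2d(uv),z)[:,:2]
d=lambda a,b:np.degrees(np.arctan2(*(b-a)[::-1]))
r=P([(156.6,218.0)],.077)[0]
e=P([(152.0,214.5),(153.0,222.5)],.077); print("red",r.round(4),"edge",d(*e).round(1))
q=P([(150.7,300),(158.3,294.5),(161.8,301.2),(155.5,306.5)],.077)
print("green",q.mean(0).round(4),[round(d(q[i],q[(i+1)%4]),1) for i in range(4)],np.linalg.norm(q-np.roll(q,1,0),axis=1).round(4))
print("lug",P([(400.8,216.3)],.0035)[0].round(4))
# heights check in scene: tip blobs triangulated with top
sc=cv2.cvtColor(cv2.imread("pics/scene0.png"),cv2.COLOR_BGR2HSV).astype(int); H,S,V=sc[...,0],sc[...,1],sc[...,2]
for n,m,box,t in [("red",((H<6)|(H>174))&(S>180)&(V>120),(425,200,452,245),(156.6,218.0)),("green",(abs(H-70)<15)&(S>150)&(V>80),(380,178,405,215),(156.5,300.5))]:
    u0,v0,u1,v1=box; k,l,st,c=cv2.connectedComponentsWithStats(m[v0:v1,u0:u1].astype(np.uint8))
    for i in range(1,k):
        if st[i,4]>4: print(n,st[i],(c[i]+[u0,v0]).round(1))
    print(" pred tip scene",proj("scene",np.r_[P([t],.077)[0],.077]).round(1))
# grey circle of cap silhouette
im=cv2.imread("pics/top0.png"); m=(im.max(2)<55).astype(np.uint8)[200:242,398:436]
k,l,st,c=cv2.connectedComponentsWithStats(m); i=1+st[1:,4].argmax()
cn=max(cv2.findContours((l==i).astype(np.uint8),0,1)[0],key=cv2.contourArea)+[398,200]
(c,rad)=cv2.minEnclosingCircle(cn); print("cap circ",c,rad,P([c],.04)[0].round(4),P([c],.02)[0].round(4))
E
```

```text
red [0.6277 0.2661] edge -172.1
green [0.4574 0.2646] [np.float64(-55.1), np.float64(-152.1), np.float64(129.1), np.float64(36.7)] [0.0167 0.0191 0.0156 0.0167]
lug [ 0.6308 -0.2558]
red [ 9  9 10  7 43] [438.5 212. ]
red [ 6 20 13  6 31] [437.3 223.4]
red [ 5 29 15  5 45] [437.2 231.2]
 pred tip scene [[438.1 211.1]]
green [10  8  7  5 26] [393.  187.7]
green [ 7 18 12  4 23] [393.  197.8]
green [17 25  2  4  8] [397.5 204.5]
 pred tip scene [[392.7 186.4]]
cap circ (416.5, 222.0) 14.637381553649902 [ 0.6126 -0.2829] [ 0.6151 -0.2872]
```

```bash
python3 -m crank '[0.2,0.38,0,-0.005,0.2,0.38,0,-0.005,0.2,0.38,0,-0.005,0.2,0.38,0,-0.005,0.2,0.38,0,-0.005,0.2,0.38,0,-0.005,0.2,0.38,0,-0.005,0.2,0.38,0,-0.005,0.2,0.38,0,-0.005,0.2,0.38,0,-0.005,0.2,0.38,0,-0.005,0.2,0.38,0,-0.005,0.2,0.38,0,-0.005,0.2,0.38,0,-0.005,0.2,0.38,0,-0.005,0.2,0.38,0,-0.005,0.2,0.38,0,-0.005,0.2,0.38,0,-0.005,0.2,0.38,0,-0.005,0,0,0,0]' 1 40
```

```text
t: 2.1
tcp_pos: [0.6161, 0.229, 0.2293]
eef_rot: [-3.141, 0.002, 0.147]
wrist_force: [0.1, -1.1, -0.3]
finger_gap: 0.0854
```

```bash
python3 -m crank '[0.12,0.37,0,-0.003,0,0,-0.4,0,0,0,-0.4,0,0,0,-0.4,0,0,0,-0.3,0,0,0,-0.21,0,0,0,0,0,0,0,0,0]' && python3 -m crank '[0,0,0,0,0,0,0,0,0,0,0,0,0,0,0,0,0,0,0,0,0,0,0,0]' -1 40 && python3 -c "
from h import *
cv2.imwrite('pics/a_top.png',capture('top')[:,:,::-1]);cv2.imwrite('pics/a_sc.png',capture('scene')[:,:,::-1])"
```

```text
t: 2.9
tcp_pos: [0.6278, 0.2618, 0.0609]
eef_rot: [3.142, -0.0, 0.135]
wrist_force: [0.1, -0.0, 0.9]
finger_gap: 0.0855
t: 3.5
tcp_pos: [0.6277, 0.2621, 0.0605]
eef_rot: [-3.142, -0.0, 0.135]
wrist_force: [-0.6, 0.0, 1.3]
finger_gap: 0.0171
```

```bash
python3 -m crank '[0,0,0.2,0,0,0,0.4,0,0,0,0.4,0,0,0,0.4,0,0,0,0.4,0,-0.11,-0.4,0,0,-0.11,-0.4,0,0,-0.11,-0.4,0,0,-0.11,-0.4,0,0,-0.11,-0.4,0,0,-0.11,-0.4,0,0,-0.11,-0.4,0,0,-0.11,-0.4,0,0,-0.11,-0.4,0,0,-0.11,-0.4,0,0,-0.11,-0.4,0,0,-0.11,-0.4,0,0,-0.11,-0.4,0,0,-0.1,-0.4,0,0]' && python3 -m crank '[0,0,0,0,0,0,0,0]'
```

```text
t: 5.5
tcp_pos: [0.4738, -0.2995, 0.2401]
eef_rot: [-3.141, 0.0, 0.135]
wrist_force: [1.2, -0.1, -1.9]
finger_gap: 0.0166
t: 5.7
tcp_pos: [0.4743, -0.2984, 0.2399]
eef_rot: [-3.141, 0.0, 0.133]
wrist_force: [0.4, 1.0, -1.7]
finger_gap: 0.0169
```

```bash
python3 -m crank '[0,0,-0.4,0,0,0,-0.4,0,0,0,-0.3,0,0,0,-0.2,0,0,0,-0.15,0,0,0,-0.1,0,0,0,-0.1,0,0,0,-0.05,0,0,0,-0.03,0,0,0,0,0,0,0,0,0]'; python3 -m crank '[0,0,0,0,0,0,0,0,0,0,0,0]' 0 ; python3 -m crank '[0,0,0.3,0,0,0,0.4,0,0,0,0.4,0,-0.3,0.4,0.1,0,-0.3,0.4,0,0]' 1;  python3 -c "
from h import *
a=capture('top')[:,:,::-1];cv2.imwrite('pics/b_top.png',a)
cv2.imwrite('pics/b_crop.png',np.hstack([cv2.resize(a[246:326,386:466],(560,560),interpolation=2)]))"
```

```text
t: 6.8
tcp_pos: [0.4747, -0.2979, 0.0676]
eef_rot: [3.142, -0.0, 0.135]
wrist_force: [-0.0, 0.8, -1.4]
finger_gap: 0.0168
t: 7.1
tcp_pos: [0.4748, -0.298, 0.0676]
eef_rot: [3.141, -0.0, 0.135]
wrist_force: [1.0, 0.3, 0.2]
finger_gap: 0.0427
t: 7.6
tcp_pos: [0.4151, -0.2185, 0.1888]
eef_rot: [3.139, -0.003, 0.134]
wrist_force: [0.7, -0.1, 0.8]
finger_gap: 0.0853
```

View pics/b_crop.png

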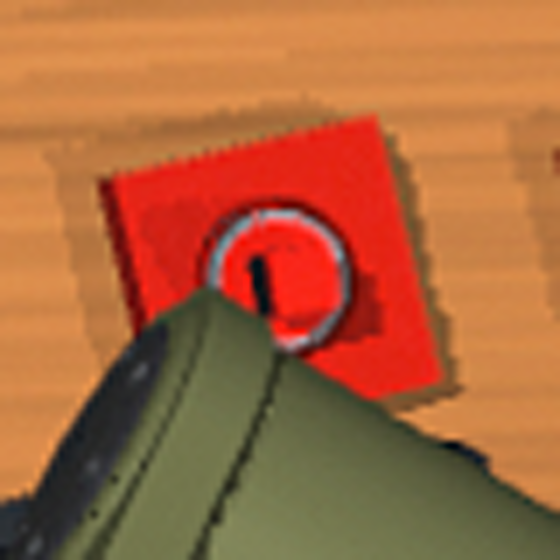

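The red module stands in the nest, with its shoulder circle centred in the hole at crop (281,280). Next is the green one.

```bash
python3 -m crank '[0.035,0.4,0,0.013,0.035,0.4,0,0.013,0.035,0.4,0,0.013,0.035,0.4,0,0.013,0.035,0.4,0,0.013,0.035,0.4,0,0.013,0.035,0.4,0,0.013,0.035,0.4,0,0.013,0.035,0.4,0,0.013,0.035,0.4,0,0.013,0.035,0.4,0,0.013,0.035,0.4,0,0.013,0,0,0,0,0,0,0,0]' 1; python3 - <<'E'
from h import *
a=capture('top')[:,:,::-1]; cv2.imwrite('pics/c_top.png',a)
h=cv2.cvtColor(a,cv2.COLOR_BGR2HSV).astype(int)
m=((h[...,1]<90)&(h[...,2]>90))[270:302,410:442].astype(np.uint8)
ys,xs=np.nonzero(m); (c,ax,_)=cv2.fitEllipse(np.c_[xs+410,ys+270].astype(np.float32)); print(len(xs),c,ax,onz("top",[c],.05)[0].round(4))
# dark hole/light marks again for consistency
E
```

```text
t: 9.05
tcp_pos: [0.457, 0.2617, 0.1868]
eef_rot: [-3.142, 0.001, 0.626]
wrist_force: [-0.0, -0.6, -0.0]
finger_gap: 0.0853
62 (425.4493103027344, 285.46099853515625) (18.8961124420166, 19.33370018005371) [ 0.4753 -0.2941  0.05  ]
```

```bash
python3 - <<'E'
from h import *
s=cv2.imread("pics/scene0.png"); b=capture('scene')[:,:,::-1].copy(); cv2.imwrite("pics/c_sc.png",b)
h=cv2.cvtColor(s,cv2.COLOR_BGR2HSV).astype(int); H,S,V=h[...,0],h[...,1],h[...,2]
# nest top face in scene0
m=(((H<6)|(H>174))&(S>170)&(V>150))[255:310,180:242].astype(np.uint8)
print([int(x) for x in np.unique(V[255:310,180:242][m>0])][::6])
for nm,mm in [("yel",(abs(H-28)<6)&(S>130)&(V>150)),("red",((H<6)|(H>174))&(S>110)&(V>100))]:
    k,l,st,c=cv2.connectedComponentsWithStats(mm[205:250,325:382].astype(np.uint8))
    for i in range(1,k): print(nm,st[i,4],(c[i]+[325,205]).round(1),onz("scene",[c[i]+[325,205]],.0875)[0].round(4))
cr=lambda i,u,v,w,hh,f:cv2.resize(i[v-hh:v+hh,u-w:u+w],None,fx=f,fy=f,interpolation=cv2.INTER_CUBIC)
A=cr(s,352,228,40,30,10)[:600,:800]
B=cr(b,211,275,40,30,10)
cv2.imwrite("pics/d.png",cv2.resize(np.hstack([A,B]),(800,300),interpolation=cv2.INTER_AREA))
for z,P in [(.03,(.475,-.298)),(.05,(.4753,-.2941)),(.05,(.4748,-.298)),(.0875,(.5619,.0454))]: print(P,z,proj("scene",[*P,z]).round(1))
E
```

```text
[151, 157, 163, 169, 175, 181, 188]
yel 3 [351.3 216.3] [0.5315 0.0631 0.0875]
yel 2 [356.5 231. ] [0.5922 0.0318 0.0875]
yel 15 [353.9 241.5] [ 6.239e-01 -6.000e-04  8.750e-02]
red 5 [362.2 217.6] [0.5522 0.0808 0.0875]
red 7 [344.6 230.3] [0.5731 0.011  0.0875]
red 1 [341. 237.] [ 0.5913 -0.0131  0.0875]
(0.475, -0.298) 0.03 [[209.8 276.1]]
(0.4753, -0.2941) 0.05 [[210.2 268.5]]
(0.4748, -0.298) 0.05 [[208.5 269. ]]
(0.5619, 0.0454) 0.0875 [[353.2 223.8]]
```

View pics/d.png

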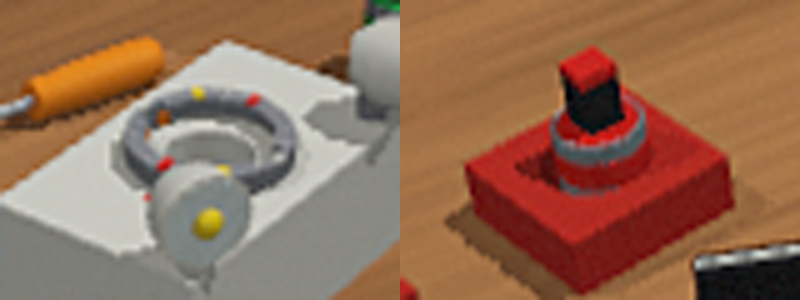

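The scene camera agrees with the top camera on the well centre to about 1 mm, and on red's position in the nest. Red sits about 4 mm in +y of the TCP reading, which is within its 10 mm tolerance. I'll test that offset on the held green module before inserting it.

```bash
python3 -m crank '[0,0.03,-0.4,0,0,0,-0.4,0,0,0,-0.3,0,0,0,-0.17,0,0,0,0,0,0,0,0,0]'; python3 -m crank '[0,0,0,0,0,0,0,0,0,0,0,0,0,0,0,0,0,0,0,0,0,0,0,0]' -1 40; python3 -m crank '[0,0,0.2,0,0,0,0.4,0,0,0,0.4,0,0,0,0.4,0,0,0,0.3,0,0.15,-0.3,0,0,0.15,-0.3,0,0,0.15,-0.3,0,0,0.15,-0.3,0,0,0.15,-0.3,0,0,0.15,-0.3,0,0,0.15,-0.3,0,0,0,0,0,0,0,0,0,0,0,0,0,0]'; python3 - <<'E'
from h import *
t=capture('top')[:,:,::-1];s=capture('scene')[:,:,::-1]; cv2.imwrite('pics/e_t.png',t);cv2.imwrite('pics/e_s.png',s)
st=state(); p=st["tcp_pos"]; print(p,st["eef_rot"])
X=p-[0,0,.06]; u,v=proj("scene",X)[0].astype(int); a,b=proj("top",p)[0].astype(int); print(u,v,a,b,proj("scene",X),proj("top",X))
c1=cv2.resize(s[v-40:v+20,u-40:u+40],(640,480),interpolation=2)
cv2.imwrite("pics/e.png",c1)
E
```

```text
t: 9.75
tcp_pos: [0.4577, 0.2638, 0.0609]
eef_rot: [3.141, -0.001, 0.624]
wrist_force: [0.0, -0.2, -0.3]
finger_gap: 0.0853
t: 10.35
tcp_pos: [0.4575, 0.2644, 0.0604]
eef_rot: [3.141, -0.001, 0.625]
wrist_force: [0.6, -0.5, 4.1]
finger_gap: 0.0171
t: 11.85
tcp_pos: [0.5619, 0.055, 0.2299]
eef_rot: [-3.141, 0.0, 0.626]
wrist_force: [-0.4, -1.6, -1.3]
finger_gap: 0.017
[0.5619133  0.05516839 0.23011306] [-3.14147176e+00  2.25333821e-05  6.26234781e-01]
357 192 248 240 [[357.16396976 192.28085973]] [[252.72187034 243.46432059]]
```

View pics/e.png

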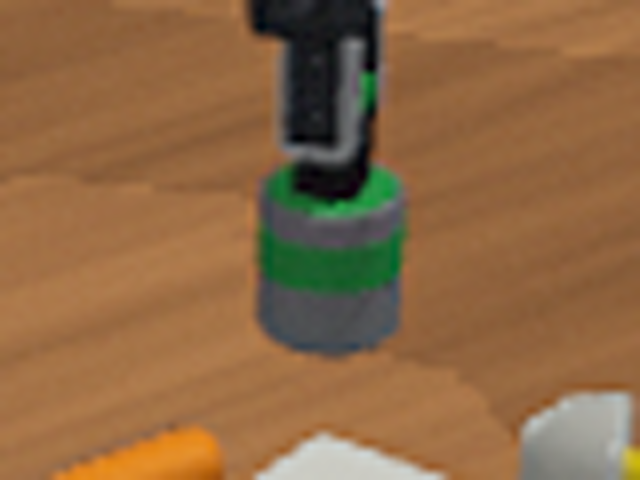

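```bash
python3 - <<'E'
from h import *
p=np.array([.5619133,.05516839,.23011306]); X=p-[0,0,.0604]
th=np.linspace(0,2*np.pi,60); out=[]
for n,f,(u,v) in [("scene","pics/e_s.png",(357,180)),("top","pics/e_t.png",(252,243))]:
    im=cv2.imread(f); k=12; u0,v0=u-16,v-24; c=cv2.resize(im[v0:v0+48,u0:u0+32],None,fx=k,fy=k,interpolation=cv2.INTER_LINEAR)
    for dz in(0,.045):
        q=proj(n,np.c_[X[0]+.021*np.cos(th),X[1]+.021*np.sin(th),X[2]+dz+0*th]); print(n,dz,"u",q[:,0].min().round(1),q[:,0].max().round(1),"v",q[:,1].min().round(1),q[:,1].max().round(1))
        cv2.polylines(c,[(((q-[u0,v0])+.5)*k).astype(np.int32)],True,(255,0,255),1)
    out.append(c)
cv2.imwrite("pics/f.png",np.hstack(out))
E
```

```text
scene 0 u 348.1 366.2 v 188.2 196.8
scene 0.045 u 348.4 366.9 v 170.9 179.1
top 0 u 241.5 264.0 v 232.3 254.7
top 0.045 u 237.9 261.5 v 229.6 253.0
```

View pics/f.png

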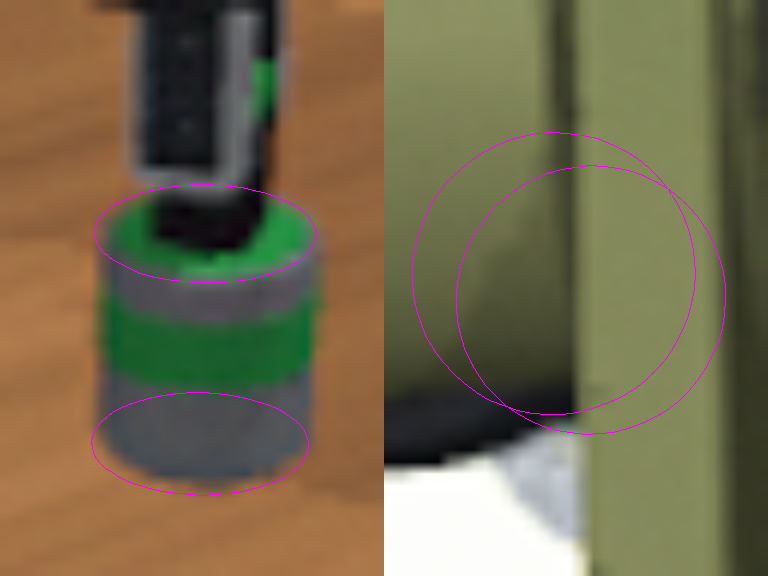

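```bash
python3 -m crank '[0,-0.1,-0.1,0,0,0,-0.3,0,0,0,-0.3,0,0,0,-0.2,0,0,0,0,0,0,0,0,0]'; python3 -m crank '[0,0,-0.05,0,0,0,-0.05,0,0,0,-0.05,0,0,0,0,0]'
```

```text
t: 12.55
tcp_pos: [0.5623, 0.0441, 0.1404]
eef_rot: [3.142, 0.0, 0.625]
wrist_force: [0.1, -1.2, -0.6]
finger_gap: 0.0173
t: 12.95
tcp_pos: [0.562, 0.0443, 0.1245]
eef_rot: [-3.141, 0.001, 0.625]
wrist_force: [-0.9, -0.6, -1.3]
finger_gap: 0.0169
```

```bash
python3 -m crank '[0,0,-0.1,0,0,0,-0.1,0,0,0,-0.1,0,0,0,-0.04,0,0,0,0,0,0,0,0,0]'
```

```text
t: 13.55
tcp_pos: [0.5623, 0.0443, 0.0912]
eef_rot: [3.142, -0.0, 0.625]
wrist_force: [-0.4, -0.7, -1.6]
finger_gap: 0.0175
```

```bash
python3 -m crank '[0,0,0,0,0,0,0,0,0,0,0,0]' 0; python3 -m crank '[0,0,0.2,0,0,0,0.4,0,0,0,0.4,0,0,0,0.4,0,0.07,-0.41,0,0.021,0.07,-0.41,0,0.021,0.07,-0.41,0,0.021,0.07,-0.41,0,0.021,0.07,-0.41,0,0.021,0.07,-0.41,0,0.021,0.07,-0.41,0,0.021,0.07,-0.41,0,0.024,0,0,0,0,0,0,0,0]' 1; python3 - <<'E'
from h import *
t=capture('top')[:,:,::-1];s=capture('scene')[:,:,::-1]; cv2.imwrite('pics/g_t.png',t);cv2.imwrite('pics/g_s.png',s)
a=cv2.resize(t[218:278,223:303],(640,480),interpolation=2); cv2.imwrite("pics/g.png",a)
print(state()["eef_rot"])
E
```

```text
t: 13.85
tcp_pos: [0.5624, 0.0443, 0.0914]
eef_rot: [3.141, -0.0, 0.625]
wrist_force: [-0.8, 0.1, 0.5]
finger_gap: 0.0429
t: 15.25
tcp_pos: [0.618, -0.2843, 0.2306]
eef_rot: [-3.141, -0.0, 1.16]
wrist_force: [0.1, -0.1, 0.1]
finger_gap: 0.0855
[-3.14158146e+00 -2.08483325e-04  1.16235135e+00]
```

View pics/g.png

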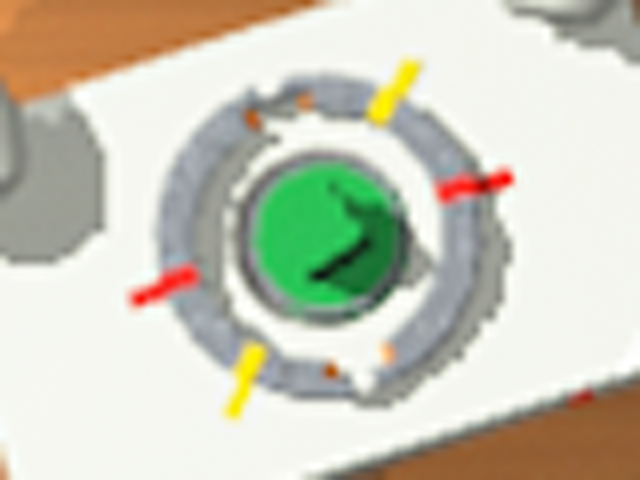

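Green is seated in the well. Collar centre is at crop (319,235), and the forks in the gaps are at (278,109) and (360,361). Now the cap.

```bash
python3 -m crank '[0,0,-0.4,0,0,0,-0.4,0,0,0,-0.4,0,0,0,-0.4,0,0,0,-0.24,0,0,0,0,0,0,0,0,0]'; python3 -m crank '[0,0,0,0,0,0,0,0,0,0,0,0,0,0,0,0,0,0,0,0,0,0,0,0]' -1 60; python3 -m crank '[0,0,0.2,0,0,0,0.4,0,0,0,0.4,0,0,0,0.4,0,0,0,0.4,0,0,0,0,0,0,0,0,0]'; python3 - <<'E'
from h import *
s=capture('scene')[:,:,::-1]; cv2.imwrite('pics/h_s.png',s); p=state()["tcp_pos"]; X=p-[0,0,.045]
th=np.linspace(0,2*np.pi,60); u,v=proj("scene",X)[0].astype(int)-[30,45]
c=cv2.resize(s[v:v+60,u:u+60],None,fx=10,fy=10,interpolation=1)
for z,r in((0,.029),(.04,.029)):
    q=proj("scene",np.c_[X[0]+r*np.cos(th),X[1]+r*np.sin(th),X[2]+z+0*th]); cv2.polylines(c,[((q-[u,v]+.5)*10).astype(np.int32)],True,(255,0,255),1)
y=1.162; d=np.array([np.cos(y),np.sin(y),0])
q=proj("scene",[X+d*.035+[0,0,.0035],X-d*.035+[0,0,.0035],X+d*.026+[0,0,.064],X-d*.026+[0,0,.064]])
for a in q: cv2.circle(c,tuple(((a-[u,v]+.5)*10).astype(int)),4,(0,255,0),1)
cv2.imwrite("pics/h.png",c); print(p,state()["eef_rot"],state()["finger_gap"])
E
```

```text
t: 16.05
tcp_pos: [0.6189, -0.283, 0.0485]
eef_rot: [3.14, 0.0, 1.163]
wrist_force: [0.8, -0.6, 1.1]
finger_gap: 0.0854
t: 16.65
tcp_pos: [0.6183, -0.2838, 0.0473]
eef_rot: [3.141, 0.0, 1.162]
wrist_force: [0.3, 0.6, 1.3]
finger_gap: 0.0126
t: 17.35
tcp_pos: [0.6183, -0.2838, 0.2274]
eef_rot: [3.141, 0.0, 1.162]
wrist_force: [-0.2, -0.0, -1.1]
finger_gap: 0.0125
[ 0.61791336 -0.28357809  0.22598264] [-3.14009542e+00 -1.32078479e-04  1.16219033e+00] 0.011891034028019757
```

View pics/h.png

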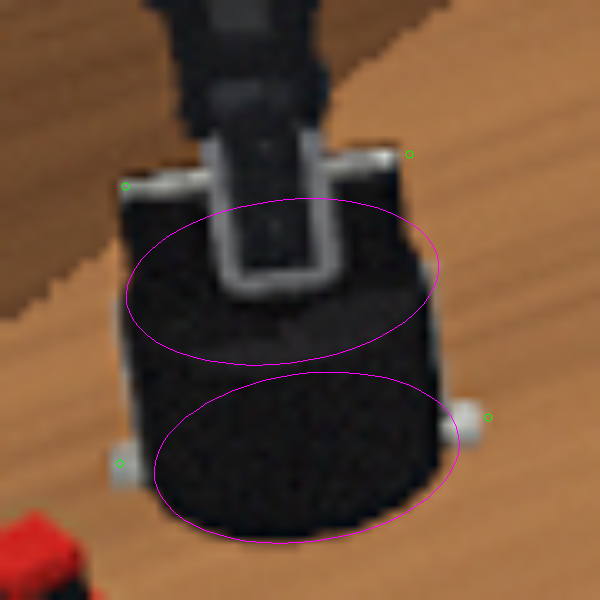

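```bash
python3 -m crank '[-0.054,0.33,0,-0.0277,-0.054,0.33,0,-0.0277,-0.054,0.33,0,-0.0277,-0.054,0.33,0,-0.0277,-0.054,0.33,0,-0.0277,-0.054,0.33,0,-0.0277,-0.054,0.33,0,-0.0277,-0.054,0.33,0,-0.0277,-0.054,0.33,0,-0.0277,-0.054,0.33,0,-0.0277,0,0,0,0,0,0,-0.3,0,0,0,0,0,0,0,0,0]'; python3 - <<'E'
from h import *
s=capture('scene')[:,:,::-1]; cv2.imwrite('pics/i_s.png',s); st=state(); p=st["tcp_pos"]; y=st["eef_rot"][2]
d=np.array([np.cos(y),np.sin(y),0]); X=p-[0,0,.0473]-d*.0022
th=np.linspace(0,2*np.pi,60); u,v=proj("scene",X)[0].astype(int)-[30,45]
c=cv2.resize(s[v:v+80,u:u+60],None,fx=7,fy=7,interpolation=1)
for z,r in((0,.029),(.04,.029)):
    q=proj("scene",np.c_[X[0]+r*np.cos(th),X[1]+r*np.sin(th),X[2]+z+0*th]); cv2.polylines(c,[((q-[u,v]+.5)*7).astype(np.int32)],True,(255,0,255),1)
q=proj("scene",[X+d*.035+[0,0,.0035],X-d*.035+[0,0,.0035],X+d*.026+[0,0,.064],X-d*.026+[0,0,.064]])
for a in q: cv2.circle(c,tuple(((a-[u,v]+.5)*7).astype(int)),4,(0,255,0),1)
cv2.imwrite("pics/i.png",c); print(p,y,st["finger_gap"])
E
```

```text
t: 18.8
tcp_pos: [0.5639, 0.0458, 0.1965]
eef_rot: [-3.141, 0.002, 0.292]
wrist_force: [-0.5, 0.3, -1.5]
finger_gap: 0.0124
[0.56436249 0.04579722 0.19737084] 0.29176225015791735 0.012252619599228347
```

View pics/i.png

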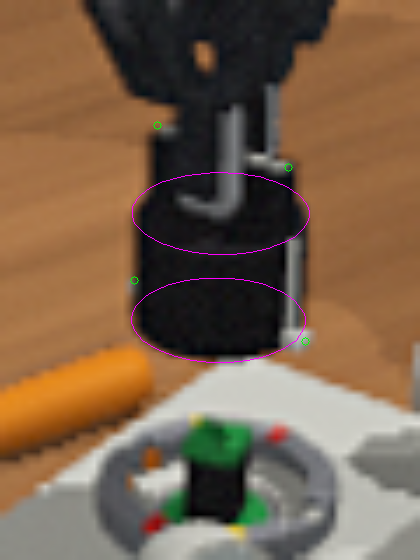

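The overlay matches the held cap: its rim circle lies within about 1 px, so the cap centre is about (0.562, 0.045) at 16.7°. Lowering now.

```bash
python3 -m crank '[0,0,-0.3,0,0,0,-0.2,0,0,0,-0.05,0,0,0,0,0,0,0,0,0]'; python3 -m crank '[0,0,-0.04,0,0,0,-0.04,0,0,0,-0.02,0,0,0,0,0]'
```

```text
t: 19.35
tcp_pos: [0.5649, 0.0462, 0.1436]
eef_rot: [3.141, -0.002, 0.292]
wrist_force: [-0.4, -0.4, -0.2]
finger_gap: 0.0125
t: 19.75
tcp_pos: [0.5641, 0.0463, 0.1318]
eef_rot: [-3.141, 0.001, 0.292]
wrist_force: [-0.3, -0.6, -0.8]
finger_gap: 0.0124
```

```bash
python3 -m crank '[0,0,-0.04,0,0,0,-0.04,0,0,0,0,0,0,0,0,0]'; python3 -m crank '[0,0,-0.02,0,0,0,-0.01,0,0,0,0,0,0,0,0,0]'
```

```text
t: 20.15
tcp_pos: [0.5642, 0.0463, 0.124]
eef_rot: [-3.142, 0.0, 0.292]
wrist_force: [0.2, 0.1, 0.8]
finger_gap: 0.0127
t: 20.55
tcp_pos: [0.5646, 0.0461, 0.1221]
eef_rot: [3.141, -0.001, 0.292]
wrist_force: [-2.1, -1.7, 9.3]
finger_gap: 0.0125
```

```bash
python3 -m crank '[0,0,0.004,0,0,-0.001,0,-0.0164,0,-0.001,0,-0.0164,0,-0.001,0,-0.0164,0,-0.001,0,-0.0164,0,-0.001,0,-0.0164,0,-0.001,0,-0.0164,0,-0.001,0,-0.0164,0,-0.001,0,-0.0164,0,0,0,0]'; python3 -c "
from cell import *
s=state();print(s['torque'],s['wrist_force'],s['eef_rot'])"; python3 -m crank '[0,-0.001,0,-0.0164,0,-0.001,0,-0.0164,0,-0.001,0,-0.0164,0,-0.001,0,-0.0164,0,-0.001,0,-0.0164,0,-0.001,0,-0.0164,0,-0.001,0,-0.0164,0,-0.001,0,-0.0164,0,0,0,0,0,0,0,0,0,0,0,0]' - 80;  python3 - <<'E'
from h import *
s=state();print(s['torque'],s['wrist_force'],s['eef_rot'])
t=capture('top')[:,:,::-1];c=capture('scene')[:,:,::-1];cv2.imwrite('pics/j_t.png',t);cv2.imwrite('pics/j_s.png',c)
cv2.imwrite("pics/j.png",cv2.resize(c[165:255,310:400],(630,630)[:2],interpolation=2)[:600])
E
```

```text
t: 21.55
tcp_pos: [0.5646, 0.0456, 0.1222]
eef_rot: [-3.141, -0.001, -0.122]
wrist_force: [0.4, -0.1, 5.0]
finger_gap: 0.0123
[ 0.21749915  0.07191882 -0.02422541] [ 0.40517973 -0.08557797  4.98374326] [-3.14123254e+00 -1.37093977e-03 -1.21961218e-01]
t: 22.65
tcp_pos: [0.5646, 0.0449, 0.1222]
eef_rot: [-3.14, -0.001, -0.532]
wrist_force: [-1.8, 1.0, 4.7]
finger_gap: 0.0123
[ 3.89177113e-01  7.23205635e-02 -2.71042616e-04] [-1.76375728  0.99879074  4.72386932] [-3.14045942e+00 -1.08543763e-03 -5.32058912e-01]
```

View pics/j.png

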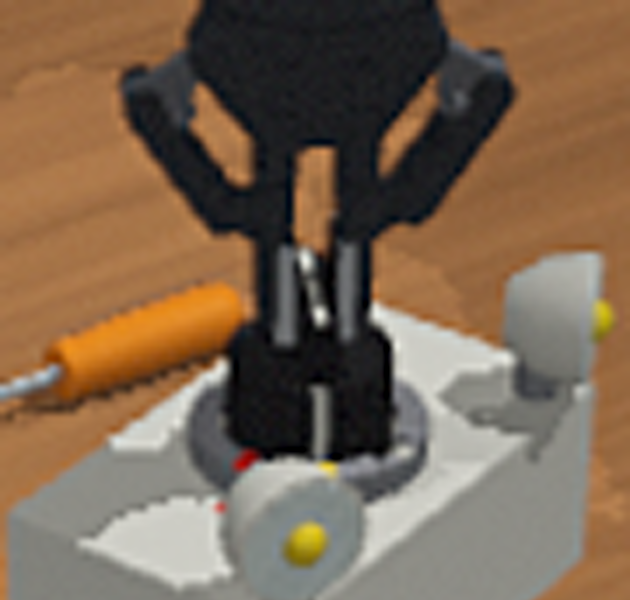

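The cap is down in the collar. Its side stripe, at crop (320,420), points at the yellow mark (328,470), and the top line runs from (303,255) to (322,320). One numeric check on the angle before handing in.

```bash
python3 - <<'E'
from h import *
s=cv2.imread('pics/j_s.png')
q=np.array([[303,253],[322,320]])/7+[309.6,164.6]
P=onz("scene",q,.139); d=P[1]-P[0]; print(P.round(4),np.degrees(np.arctan2(d[1],d[0])).round(1))
C=np.array([.5622,.0453])
for y in (-25,-31,-37):
    a=np.radians(y);D=np.array([np.cos(a),np.sin(a)]); print(y,[(((proj("scene",[*(C+r*D),z])[0]-[309.6,164.6])*7)).round(0) for r,z in((.026,.139),(-.026,.139),(.029,.1),(.0415,.0875))])
E
```

```text
[[0.544  0.0571 0.139 ]
 [0.5837 0.0343 0.139 ]] -29.8
-25 [array([326., 322.]), array([291., 248.]), array([325., 427.]), array([333., 478.])]
-31 [array([318., 323.]), array([299., 247.]), array([316., 428.]), array([320., 479.])]
-37 [array([309., 323.]), array([307., 247.]), array([307., 428.]), array([307., 480.])]
```

```bash
python3 -m crank '[0,0,0,0,0,0,0,0,0,0,0,0,0,0,0,0]'; python3 -c "
from cell import *
s=state();print(s['qd'],s['torque'])"
```

```text
t: 23.15
tcp_pos: [0.5647, 0.0449, 0.1222]
eef_rot: [-3.14, -0.001, -0.532]
wrist_force: [0.4, 0.3, 5.7]
finger_gap: 0.0118
[-0.00119089  0.00046308 -0.00122946  0.00084946 -0.00080145  0.0002522 ] [0.30011153 0.0686973  0.02201012]
```

```bash
python3 -c "
from cell import *
print(close_job())"
```

```text
the job is handed in; nothing more can be done
None
```

The job is handed in at about 23 s of the 72 s allowed. I got no verdict back, so what follows is from my own checks.

**What I did**
- **Red module:** it stands released in the nearest of the four red nests.
- **Green module:** it stands released in the battery well.
- **Cap:** it went down through the gaps and was turned 47° clockwise. The gripper still holds it at the yellow marks, at an 80 N grip setting.

**Last checks**
- **Seating:** the tool height matches a seated rim to within 1 mm, with about 5 N of downward push. Side forces are small and the arm is still.
- **Cap angle:** tool yaw is −30.5°, and the white line measures −29.8° in the scene camera. The yellow marks are at −28.2°. Allowing for play, that puts the ring at roughly 0.75–0.78 rad, well short of the catch.
- **Green module:** the top view showed it seated in the well before the cap went on.

**Disagreements and gaps**
- **Red module:** both cameras put it about 4 mm from the tool's release point in y. That is within its 10 mm tolerance, so I left it.
- **Cap grip:** the cap sat about 2 mm off the tool axis along the wing. I corrected for this when fitting and turning it.
- **Bystanders:** I did not measure the mug, plant and screwdriver again at the end. The moves kept clear of them by plan.

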